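Find the true shaker plate with a straightedge and lock it

ROBOT

A 6-joint arm with a two-finger parallel gripper is mounted at the origin on the work surface. World frame = base frame: x ahead of the robot, y to its left, z up, the work surface at z = 0. Lengths are in mm, angles in degrees, forces in N, time in s.
With the tool pointing down it reaches from about 350 to 925 mm from the base axis. Payload 6.4 kg.
Tool frame: the origin (TCP) lies midway between the tips of the shut fingers; the grasp point (between the pads) lies 19 mm behind it; z points along the fingers, y is the line along which they close (so a half turn about z gives the same grasp; the last joint's range is limited). The gripper opens to 85 mm and grips with 20 to 120 N. Pads are 22 mm wide; open, the fingers measure 114 mm over their backs; the gripper's body (76 mm by 85 mm) begins 54 mm behind the grasp point. The pads swing forward as they close: fully open they stand 13 mm farther back than shut.
Start: joints at [57.29, 14.043, 89.255, -0, 76.702, -9.975], TCP at [251.203, 599.509, 231.29] pointing down, gripper open.
Joint ranges: [-179.41, 179.41], [-58.25, 129.5], [7.25, 145.43], [-54.29, 234.29], [11.92, 165.04], [-157.13, 157.13]. Speed limits (degrees/s): [147.25, 147.25, 180, 180, 180, 180].

INTERFACE

Orientations are given as [roll, pitch, yaw] about the fixed x, y, z axes, in that order (R = Rz(yaw) Ry(pitch) Rx(roll)).
In Python, from bench import manip, fingers, cams, order, get_clock, get_joint_pos, get_qd, get_tau, get_tcp_pos, get_orientation, get_contact_force, get_torque, get_finger_gap, get_grasp_force gives the robot as it stands. The module is installed in compiled form; this text tells all that it offers. Calls block until the motion is done:
- manip.reach(position, orientation): joint-space move of the TCP to a pose.
- manip.line_to(position, max_speed=150, ori=None): straight line of the TCP; ori=None keeps the orientation; max_speed is the mean speed in mm/s.
- manip.move_j(angles): joint-space move.
- fingers.move_gripper(opening, strength=None): finger opening in mm; strength is the grip in N (None keeps the last); returns when the fingers have stopped.
- manip.pause(seconds).
- manip.solve_ik(position, orientation): joint angles nearest the present ones, or None.
- cams.grab_frame(name): name is "side" or "top" or "wrist"; returns a dict with "img" (400x640x3 uint8, blue, green, red), "vfov" (degrees; the focal length in pixels is half the picture's height over the tangent of half this angle, whatever the lens; pixels are square), "cx", "cy" (the principal point, pixels), "k1" (the pictures are not rectified: a ray, as slopes to the right and down, at radius r is drawn at 1 + k1 r^2 times it, then the intrinsics apply), "camera_from_world" (4x4, takes a point from world to camera coordinates); the wrist camera has in their place "T_tool_cam" (4x4, takes a point from camera to tool coordinates, whose origin is the TCP and whose axes are the flange's). Camera axes: x right, y down, z forward; pixel columns grow to the right and rows downward; lengths in mm; the calibration is good to about 2 mm. A picture is of the moment at which its call begins: read the wrist's pose just before it. There is no depth.
A pose or a line that the arm cannot do raises manip.IKError and nothing moves.
- order.hand_in(): hands the job in; it is judged then, once.
Readings, each from a call of its own:
- get_clock(): time.
- get_joint_pos(): joint angles.
- get_qd(): joint speeds.
- get_tau(): joint torques, N m.
- get_tcp_pos(): TCP position.
- get_orientation(): TCP orientation.
- get_contact_force(): force on the tool from outside, world axes, zero at the start.
- get_torque(): the same for the moment, N m.
- get_finger_gap(): finger opening in mm.
- get_grasp_force(): force on a finger pad.
Only numpy, scipy, OpenCV 4.12 (cv2) and the standard library are available. Lean on these libraries where they do the work, as an engineer would, in place of code of your own. Each camera call takes 0.05 s, during which the arm holds its last target. There are 200 camera calls.

TASK

One of the two shaker plates is slightly bulged in the middle. Find the flat one: lay the straightedge by its grip lengthwise across the middle of a plate, let go and press on its ends; if it rocks, try the other plate. On the plate where it does not rock, press the end with the hole, then the plain end, leave the straightedge lying there, then flip that base's cam lever over until it snaps closed; leave the other lever open and do not disturb the things standing around.

Things in the scene. Friction and masses are not known exactly. Their poses are not given: they have to be found in the camera images.
- straightedge: Loose steel straightedge: bar 200 long (its x) x 28 wide (y) x 8 thick, 0.2 to 0.3 kg, lying on the bench in front of the bases; a black grip rib upright along its middle, 60 long x 14 wide, top 44 above the underside. Origin: centre of the underside; z up. The +x end has a rectangular hanging hole through it, the -x end is plain.
- edge_grip (a point): Centre of the straightedge's grip rib, 30 above the underside; axes as the straightedge's; grasp it across y (14 wide).
- hole_end (a point): Press point at the end with the hole: on the upper face, 82 from the middle (+x), 18 from that end.
- plain_end (a point): Press point at the plain end: on the upper face, 82 from the middle (-x), 18 from that end. With the straightedge across the swell, it lies tipped on one end, the other end up by some 8; pressing the raised end tips it over. On the flat face both ends stay down, level.
- left_base: The left one (seen from the robot) of two alike fixed white shaker bases, 160 (its x) x 240 (its y), not always parallel. Origin: centre of the underside, on the bench; z up; its -x side faces the robot, the lever is at its far (+x) side. On top an aluminium plate 100 (x) x 220 (y), face 75 above the bench.
- right_base: The right one (seen from the robot) of two alike fixed white shaker bases, 160 (its x) x 240 (its y), not always parallel. Origin: centre of the underside, on the bench; z up; its -x side faces the robot, the lever is at its far (+x) side. On top an aluminium plate 100 (x) x 220 (y), face 75 above the bench.
- left_face (a point): Centre of the left plate's upper face, 75 above the bench, 20 towards -x from the base's centre; axes as the base's. One plate (left or right, it varies) is flat, the other swells gently to 4 high at its centre (seen some 90 across; its crest, which carries, runs about 70 long roughly along x).
- right_face (a point): Centre of the right plate's upper face, 75 above the bench, 20 towards -x from the base's centre; axes as the base's. One plate (left or right, it varies) is flat, the other swells gently to 4 high at its centre (seen some 90 across; its crest, which carries, runs about 70 long roughly along x).
- left_lever (a joint): Cam lever of the left base, rad. 0 = open (start): leans 25 degrees from upright to the base's -y. It swings over the top towards the base's +y to 1.85 = closed, nearly level. A spring resists up to its high point at about 0.93, then snaps it on to 1.85; short of that it springs back open. Pushing it sideways half-way up takes about 10 N.
- right_lever (a joint): Cam lever of the right base, rad. 0 = open (start): leans 25 degrees from upright to the base's -y. It swings over the top towards the base's +y to 1.85 = closed, nearly level. A spring resists up to its high point at about 0.93, then snaps it on to 1.85; short of that it springs back open. Pushing it sideways half-way up takes about 10 N.
- left_lever_tip (a point): Near the free end of the left lever, 70 from its pivot. The pivot lies parallel to base x, at x +59, y -30, z 80 in the base's frame; the lever is 74 long from the pivot, 16 wide (x), 7 thick, with a tip roll 16 dia.
- right_lever_tip (a point): Near the free end of the right lever, 70 from its pivot. The pivot lies parallel to base x, at x +59, y -30, z 80 in the base's frame; the lever is 74 long from the pivot, 16 wide (x), 7 thick, with a tip roll 16 dia.
- reagent: Bystander: amber reagent bottle with blue cap, 60 dia x 130; origin at the centre of its underside.
- jar: Bystander: white plastic jar, 56 dia x 70; origin at the centre of its underside.
- beaker: Bystander: open glass beaker, 68 dia x 90; origin at the centre of its underside.
- tube: Bystander: single clear tube with blue cap standing upright, 33 dia x 98; origin at the centre of its underside.
There are look-alikes about, which are no part of the job. What is shaped like the straightedge but pink or purple is not meant.

How it is judged (in metres and radians):
On the way, in this order (a step that is already met when the one before it is completed fails the run):
1. the straightedge lies level across the middle of the flat plate, both levers open, and the fingers press its end with the hole (contact force between the fingers and straightedge above 2 N and horizontal distance between the grasp point and hole_end below 0.035 m and value of joint each of left_lever, right_lever below 0.4 rad and ((x of straightedge in the frame of left_face between -0.02 and 0.02 m and y of straightedge in the frame of left_face between -0.025 and 0.025 m and z of straightedge in the frame of left_face between -0.003 and 0.002 m and angle between straightedge's own z axis and vertical below 0.018 rad and angle between the x axis of straightedge and the y axis of left_base, either way round below 0.2 rad) or (x of straightedge in the frame of right_face between -0.02 and 0.02 m and y of straightedge in the frame of right_face between -0.025 and 0.025 m and z of straightedge in the frame of right_face between -0.003 and 0.002 m and angle between straightedge's own z axis and vertical below 0.018 rad and angle between the x axis of straightedge and the y axis of right_base, either way round below 0.2 rad))), for 0.2 s.
2. lying so, the fingers press its plain end (contact force between the fingers and straightedge above 2 N and horizontal distance between the grasp point and plain_end below 0.035 m and value of joint each of left_lever, right_lever below 0.4 rad and ((x of straightedge in the frame of left_face between -0.02 and 0.02 m and y of straightedge in the frame of left_face between -0.025 and 0.025 m and z of straightedge in the frame of left_face between -0.003 and 0.002 m and angle between straightedge's own z axis and vertical below 0.018 rad and angle between the x axis of straightedge and the y axis of left_base, either way round below 0.2 rad) or (x of straightedge in the frame of right_face between -0.02 and 0.02 m and y of straightedge in the frame of right_face between -0.025 and 0.025 m and z of straightedge in the frame of right_face between -0.003 and 0.002 m and angle between straightedge's own z axis and vertical below 0.018 rad and angle between the x axis of straightedge and the y axis of right_base, either way round below 0.2 rad))), for 0.2 s.
3. the lever of that base is snapped closed, the other open, the straightedge still lying there (((x of straightedge in the frame of left_face between -0.02 and 0.02 m and y of straightedge in the frame of left_face between -0.025 and 0.025 m and z of straightedge in the frame of left_face between -0.003 and 0.002 m and angle between straightedge's own z axis and vertical below 0.018 rad and angle between the x axis of straightedge and the y axis of left_base, either way round below 0.2 rad and value of joint left_lever above 1.7 rad and value of joint right_lever below 0.3 rad) or (x of straightedge in the frame of right_face between -0.02 and 0.02 m and y of straightedge in the frame of right_face between -0.025 and 0.025 m and z of straightedge in the frame of right_face between -0.003 and 0.002 m and angle between straightedge's own z axis and vertical below 0.018 rad and angle between the x axis of straightedge and the y axis of right_base, either way round below 0.2 rad and value of joint right_lever above 1.7 rad and value of joint left_lever below 0.3 rad))), for 0.2 s.
At the end, for the whole second after the job is handed in: Straightedge at rest lengthwise (0.2 rad) on the flat plate, its middle within 20 mm across and 25 mm along of the plate's centre, underside within 2 mm of the face, level within 0.018 rad; that base's lever over 1.7 rad, the other under 0.3 rad (((x of straightedge in the frame of left_face between -0.02 and 0.02 m and y of straightedge in the frame of left_face between -0.025 and 0.025 m and z of straightedge in the frame of left_face between -0.003 and 0.002 m and angle between straightedge's own z axis and vertical below 0.018 rad and angle between the x axis of straightedge and the y axis of left_base, either way round below 0.2 rad and value of joint left_lever above 1.7 rad and value of joint right_lever below 0.3 rad) or (x of straightedge in the frame of right_face between -0.02 and 0.02 m and y of straightedge in the frame of right_face between -0.025 and 0.025 m and z of straightedge in the frame of right_face between -0.003 and 0.002 m and angle between straightedge's own z axis and vertical below 0.018 rad and angle between the x axis of straightedge and the y axis of right_base, either way round below 0.2 rad and value of joint right_lever above 1.7 rad and value of joint left_lever below 0.3 rad)) and linear speed of straightedge below 0.02 m/s); the robot touches nothing.
It fails at once if one of the things standing around is moved by more than 30 mm (distance of any of reagent, jar, beaker, tube from where it was at the start of the episode above 0.03 m).
It also fails if it takes over 72 s, if anything falls off the work surface, if the arm or the gripper's body presses on something with over 40 N, if the wrist force passes 120 N, or if a joint passes its speed limit or range.

## Working session

There is one attempt and no reset: what is moved stays moved. The work goes in short steps, each a Python script; the robot and the scene stay as the last script left them, time stands still between calls to the robot, and variables do not carry over. Pictures are saved under pics/ and viewed, at most 10 in all, crops included, and the job is handed in when it is done.

```bash
mkdir -p pics
cat > h.py <<'E'
import numpy as np, cv2
from bench import *
def K(f):
    h=f["img"].shape[0]; fl=h/2/np.tan(np.radians(f["vfov"])/2); return fl
def ray(f,u,v):
    fl=K(f); d=np.array([(u-f["cx"])/fl,(v-f["cy"])/fl]); s=d.copy()
    for _ in range(30): s=d/(1+f["k1"]*(s@s))
    return np.array([s[0],s[1],1.])
def unproj(f,u,v,z,T=None):
    "pixel to world at height z"
    M=np.linalg.inv(np.array(f["camera_from_world"])) if T is None else T
    d=M[:3,:3]@ray(f,u,v); o=M[:3,3]
    return o+d*(z-o[2])/d[2]
def proj(f,p,T=None):
    M=np.array(f["camera_from_world"]) if T is None else np.linalg.inv(T)
    c=M[:3,:3]@np.array(p,float)+M[:3,3]; s=c[:2]/c[2]; s=s*(1+f["k1"]*(s@s))
    return s*K(f)+[f["cx"],f["cy"]]
E
python3 - <<'E'
from h import *
import pickle
for n in("top","side"):
    f=cams.grab_frame(n); pickle.dump(f,open(n+".pkl","wb")); cv2.imwrite(f"pics/{n}.png",f["img"])
    print(n,K(f),f["k1"],f["cx"],f["cy"],np.linalg.inv(np.array(f["camera_from_world"])).round(3).tolist())
f=cams.grab_frame("wrist");print(np.array(f["T_tool_cam"]).round(3).tolist(),get_clock(),get_orientation())
E
```

```text
top 431.94401081932557 -0.1017456416357904 318.6195649556503 187.33514346020397 [[-0.077, -0.969, 0.237, 236.737], [-0.997, 0.074, -0.02, 0.66], [0.002, -0.238, -0.971, 1185.281], [0.0, 0.0, 0.0, 1.0]]
side 516.9227499809813 -0.1134282442321872 311.5841963404911 197.72857163513672 [[0.953, -0.162, 0.258, 150.344], [-0.304, -0.491, 0.816, -1119.87], [-0.006, -0.856, -0.517, 794.695], [0.0, 0.0, 0.0, 1.0]]
[[0.0, -0.965, -0.262, 66.23], [1.0, 0.001, -0.0, -0.012], [0.0, -0.262, 0.965, -143.147], [0.0, 0.0, 0.0, 1.0]] 0.15 [-1.79916268e+02 -1.41065558e-02  1.57264690e+02]
```

View pics/top.png

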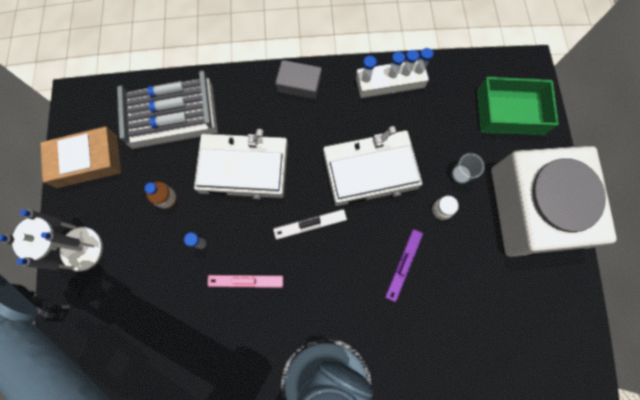

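View pics/side.png

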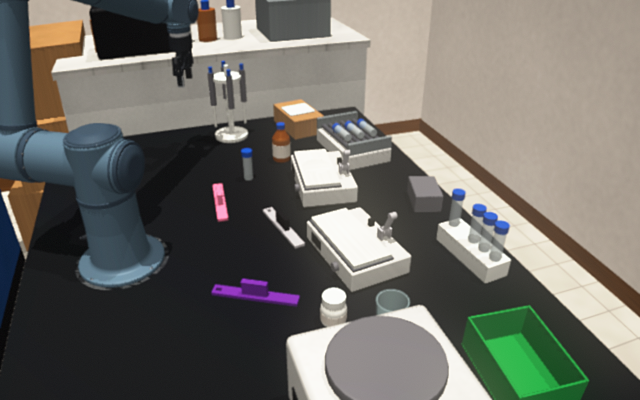

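Top view: the white straightedge runs (276,233)-(346,214), with its hole end at left. The bases are centred near (241,165) and (373,167). Levers are at (257,138) and (385,138), and the bystanders sit at (160,195), (195,241), (446,208) and (468,167). Next I'll enlarge this area.

Run:
```python
from h import *
i=cv2.imread("pics/top.png")[120:250,185:435]
cv2.imwrite("pics/c1.png",cv2.resize(i,None,fx=3.2,fy=3.2,interpolation=cv2.INTER_CUBIC))
g=cv2.imread("pics/top.png").min(2)
import pickle; f=pickle.load(open("top.pkl","rb"))
m=(g>110).astype(np.uint8); n,l,s,c=cv2.connectedComponentsWithStats(m)
for k in range(1,n):
    if s[k,4]>500 and 180<c[k][0]<440 and 120<c[k][1]<260:
        p=np.argwhere(l==k)[:,::-1].astype(np.float32); r=cv2.minAreaRect(p); print(s[k],c[k].round(1),r)
        z=8 if s[k,4]<2500 else 75
        for q in cv2.boxPoints(r): print('  ',q.round(1),unproj(f,*q,z).round(1))
```

```text
[ 323  126   99   77 5167] [372.  165.9] ((371.33233642578125, 166.29656982421875), (67.12508392333984, 88.91130065917969), 74.47589111328125)
   [319.5 145.9] [622.8 -33.4  75. ]
   [405.2 122.1] [ 674.6 -275.2   75. ]
   [423.1 186.7] [ 487.8 -299.9   75. ]
   [337.5 210.5] [441.5 -66.4  75. ]
[ 194  129   93   69 5119] [240.8 163.6] ((241.1510009765625, 160.941650390625), (88.68310546875, 68.11549377441406), 6.76617431640625)
   [193.1 189.5] [527.  311.9  75. ]
   [201.1 121.9] [718.8 288.8  75. ]
   [289.2 132.3] [668.1  46.3  75. ]
   [281.2 200. ] [480.8  78.7  75. ]
[273 209  74  30 707] [309.8 224.2] ((309.46722412109375, 223.88140869140625), (11.832321166992188, 74.29548645019531), 74.53878784179688)
   [272.1 228.1] [418.6 112.9   8. ]
   [343.7 208.3] [458.8 -88.2   8. ]
   [346.8 219.7] [426.3 -94.    8. ]
   [275.2 239.5] [386.6 106.    8. ]
```

View pics/c1.png

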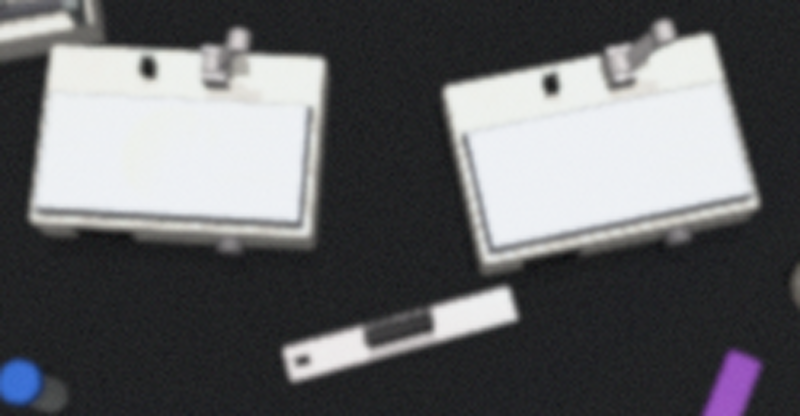

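The crop shows the hole end at left (302,360). The left plate's corners are about (48,92), (312,105), (300,222), (36,210), and the right plate's are about (466,133), (718,84), (752,195), (492,248). There is a faint tint on the left plate near (140,150).

Run:
```python
from h import *
import pickle,json; f=pickle.load(open("top.pkl","rb"))
C={"L":[(48,92),(312,105),(300,222),(36,210)],"R":[(466,133),(718,84),(752,195),(492,248)]}
out={}
for n,c in C.items():
    # order: far-left, far-right, near-right, near-left ; base x away
    P=np.array([unproj(f,185+u/3.2-.3,120+v/3.2-.3,75)[:2] for u,v in c]); 
    w=P[0]+P[3]-P[1]-P[2]; d=P[0]+P[1]-P[2]-P[3]
    print(n,P.round(1).tolist(),"len",np.linalg.norm(w)/2,np.linalg.norm(d)/2,"yaw",np.degrees(np.arctan2(-w[0],w[1])),np.degrees(np.arctan2(d[1],d[0])),P.mean(0))
# side view cross check of straightedge not needed; enhanced plates
T=None
a=np.mean([cams.grab_frame("top")["img"].astype(float) for _ in range(8)],0)
c=a[125:215,190:430]; b=c[...,0]-c[...,2]
def st(x,lo,hi): return (np.clip((x-lo)/(hi-lo),0,1)*255).astype(np.uint8)
g=cv2.GaussianBlur(c.mean(2),(0,0),1); bb=cv2.GaussianBlur(b,(0,0),1)
o=np.vstack([st(g,210,245),st(bb,-10,15)])
cv2.imwrite("pics/enh.png",cv2.resize(o,None,fx=3,fy=3))
# lever / bystander rough positions
for n,(u,v,z) in dict(reagent=(150,187,130),tube=(190,239,98),jar=(447,203,70),beaker=(471,161,90),Ltip=(259.5,131.5,144),Rtip=(392.5,129.5,144)).items(): print(n,unproj(f,u,v,z).round())
```

```text
L [[641.2, 293.1], [611.6, 68.7], [510.9, 84.3], [538.0, 304.1]] len 223.95894825885853 102.82254994201841 yaw -7.27261521541792 -7.43871739919728 [575.40336746 187.53743717]
R [[577.0, -59.0], [604.4, -276.8], [505.2, -292.8], [476.8, -72.1]] len 221.09853182332063 100.74898987098686 yaw 7.254522363149795 8.300257010422838 [ 540.86248141 -175.17414476]
reagent [528. 409. 130.]
tube [392. 315.  98.]
jar [ 440. -359.   70.]
beaker [ 545. -436.   90.]
Ltip [650. 120. 144.]
Rtip [ 629. -222.  144.]
```

View pics/enh.png

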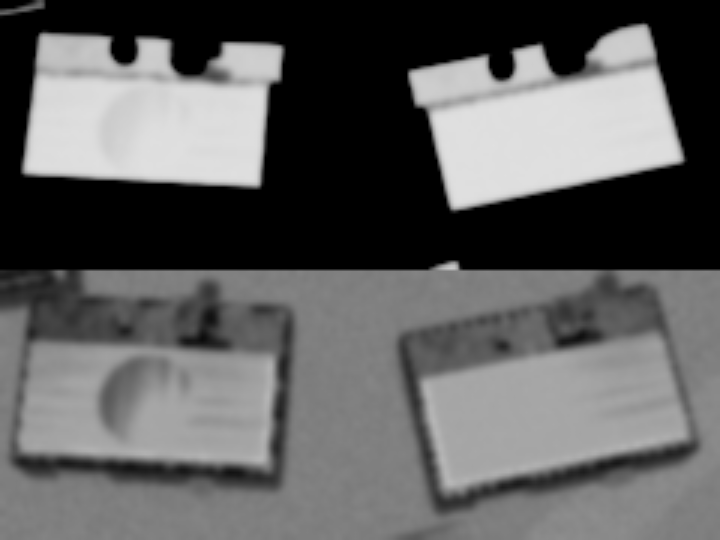

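The bulge shading, a circle about 90 mm across, is clearly on the left plate at about (145,125), and the right plate looks even. I'll pick up the straightedge and lay it on the right plate. Pressing will confirm whether it is flat.

```bash
cat > go.py <<'E'
from h import *
FC=np.array([541.,-175.]); YB=7.6; c,s=np.cos(np.radians(YB)),np.sin(np.radians(YB)); BX=np.array([c,s]); BY=np.array([-s,c])
PV=FC+79*BX-30*BY; YAW=90+YB
def dn(y): return [180,0,y]
E
python3 - <<'E'
from go import *
g=[422.6,9.2]; y=101.2
fingers.move_gripper(45,40)
manip.reach([*g,110],dn(y))
f=cams.grab_frame("wrist"); cv2.imwrite("pics/w1.png",f["img"])
manip.line_to([*g,13],120); print(get_contact_force())
fingers.move_gripper(5,60); print("gap",get_finger_gap(),get_grasp_force())
manip.line_to([*g,190],200); print("gap",get_finger_gap(),get_contact_force(),get_clock())
manip.reach([*FC,150],dn(YAW)); 
f=cams.grab_frame("top"); cv2.imwrite("pics/carry.png",cv2.resize(f["img"][120:270,250:450],None,fx=3,fy=3))
print(get_clock(),get_tcp_pos())
E
```

```text
[ 1.09093008 -0.45574427  0.49297875]
gap 13.283921026742663 59.61698770523071
gap 13.021882594003564 [-0.59036577  0.33830985 -3.87501613] 5.6917
6.6333 [ 540.50082574 -173.61835051  149.8295613 ]
```

View pics/w1.png

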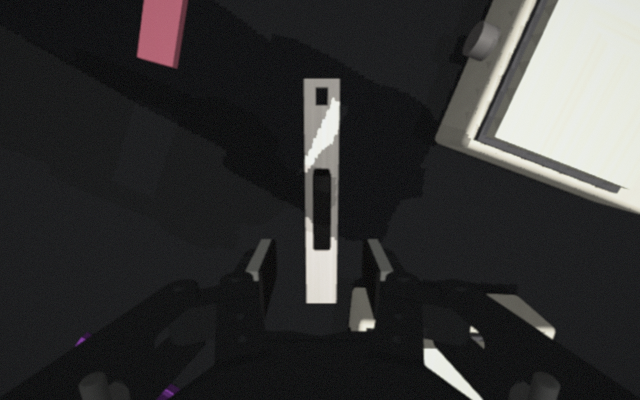

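Wrist view: the straightedge is centred at (321,209), the hole end is up (+y) at (321,96), and it is well aligned. Now I'll work out the grip offset along its length, place it, and press.

Run:
```python
from go import *
from scipy.spatial.transform import Rotation as R
f=cams.grab_frame("wrist")
T=np.eye(4);T[:3,:3]=R.from_euler("xyz",[180,0,101.2],degrees=True).as_matrix();T[:3,3]=[422.6,9.2,110]
T=T@np.array(f["T_tool_cam"])
a=unproj(f,321.5,78.5,8,T)[:2]; b=unproj(f,321,303,8,T)[:2]
m=(a+b)/2; d=(a-b)/np.linalg.norm(a-b); off=(m-[422.6,9.2])@d
print("mid",m,"len",np.linalg.norm(a-b),"yaw",np.degrees(np.arctan2(d[1],d[0])),"off along",off)
if abs(off)>12: raise SystemExit
C=FC-off*BY; np.save("off.npy",off)
manip.line_to([*C,110],150); manip.line_to([*C,88.5],40); print("F",get_contact_force(),get_tcp_pos())
fingers.move_gripper(45); manip.pause(.3)
manip.line_to([*C,170],200); fingers.move_gripper(0,60)
f=cams.grab_frame("top"); 
f2=cams.grab_frame("side")
o=np.vstack([cv2.resize(f["img"][130:230,310:440],(520,400)),cv2.resize(f2["img"][190:300,290:433],(520,400))])[:600*2]
cv2.imwrite("pics/placed.png",cv2.resize(o,(390,600)))
P=FC+80*BY
manip.reach([*P,110],dn(YAW)); F0=np.array(get_contact_force())[2]
z=85
manip.line_to([*P,z],60)
for _ in range(12):
    F=np.array(get_contact_force())[2]-F0
    if F>6: break
    z-=.7; manip.line_to([*P,z],15)
manip.pause(.4); print("hole press",z,get_tcp_pos(),np.array(get_contact_force())[2]-F0,get_clock())
f=cams.grab_frame("side");cv2.imwrite("pics/ph.png",f["img"])
```

```text
mid [424.3675297   10.49401863] len 200.8619141647028 yaw 101.21951498348018 off along 0.9253830420566419
F [-2.58510419  1.15989295  4.95745162] [ 541.12943811 -175.92917361   88.91107127]
hole press 81.49999999999999 [530.66755292 -95.7819854   83.00801611] 10.744193669618218 12.35
```

View pics/placed.png

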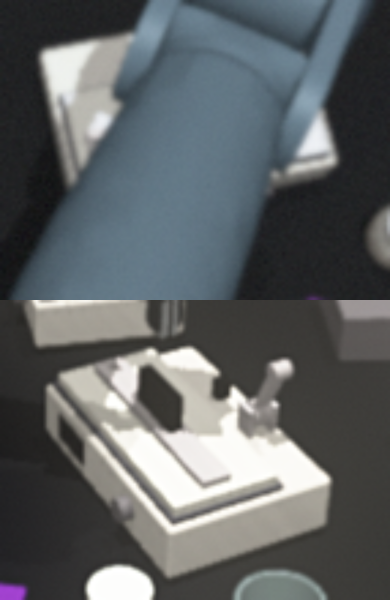

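It lies across the middle of the right plate. The hole end made contact at z = 83.0, exactly level, so now the plain end.

Run:
```python
from go import *
P=FC+80*BY; manip.line_to([*P,150],150)
P=FC-80*BY
manip.reach([*P,150],dn(YAW)); manip.line_to([*P,110],120); F0=np.array(get_contact_force())[2]
z=85
manip.line_to([*P,z],60)
for _ in range(12):
    F=np.array(get_contact_force())[2]-F0
    if F>6: break
    z-=.7; manip.line_to([*P,z],15)
manip.pause(.5); print("plain press",z,get_tcp_pos(),np.array(get_contact_force())[2]-F0,get_clock())
manip.line_to([*P,200],200)
manip.reach([400,60,350],dn(YAW))
f=cams.grab_frame("top"); cv2.imwrite("pics/p2.png",cv2.resize(f["img"][110:230,300:460],None,fx=4,fy=4,interpolation=cv2.INTER_CUBIC))
# predicted outline of bar ends on top face
for t in(100,-100): print([(proj(f,[*(FC+t*BY+w*BX),83])-[300,110])*4 for w in(14,-14)])
print((proj(f,[*(PV-29.6*BY),143.4])-[300,110])*4)
```

```text
plain press 81.49999999999999 [ 551.78603456 -254.4429594    83.05586334] 8.678657995101549 16.4917
[array([148.73965624, 250.68083702]), array([158.00777574, 290.72970746])]
[array([438.99521142, 191.43770699]), array([449.774425  , 230.60685934])]
[372.00780616  81.16906768]
```

View pics/p2.png

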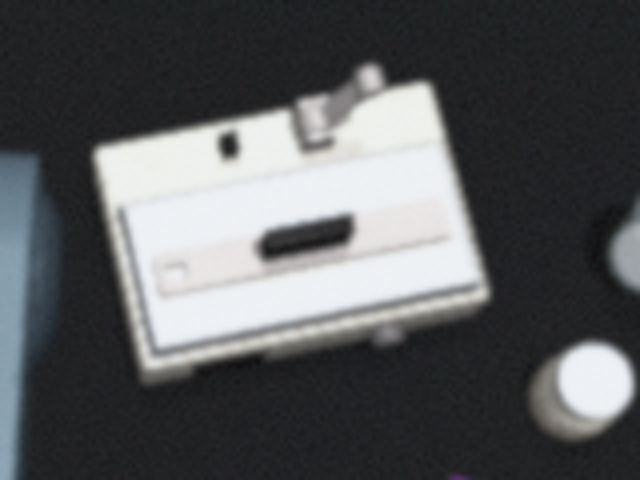

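The bar ends match the prediction (left end about 152,272, right about 445,215) and it sits centred on the plate. The open lever's tip is at (370,76), also as predicted. Both ends were at z = 83, so this plate is flat. Now I'll flip the right lever.

Run:
```python
from go import *
p=lambda t,z:[*(PV+t*BY),z]
manip.reach(p(-70,210),dn(YAW)); manip.line_to(p(-70,116),150)
F0=np.array(get_contact_force())
for t in(-40,-25,-10,5,20,32,40):
    manip.line_to(p(t,116),60); print(t,(np.array(get_contact_force())-F0).round(1))
manip.line_to(p(40,210),150)
manip.reach([400,60,350],dn(YAW)); manip.pause(.3)
f=cams.grab_frame("top"); cv2.imwrite("pics/p3.png",cv2.resize(f["img"][100:240,180:480],None,fx=2.6,fy=2.6,interpolation=cv2.INTER_CUBIC)); print(get_clock())
```

```text
-40 [-0.5 -6.2  1.3]
-25 [ 1.3 -4.6  1.8]
-10 [ 1.2 -3.4  1. ]
5 [-0.7 -0.5 -1.2]
20 [-0.3 -0.3 -1.4]
32 [-0.4 -0.8 -1.6]
40 [ 0.1 -0.2 -1.8]
26.3167
```

View pics/p3.png

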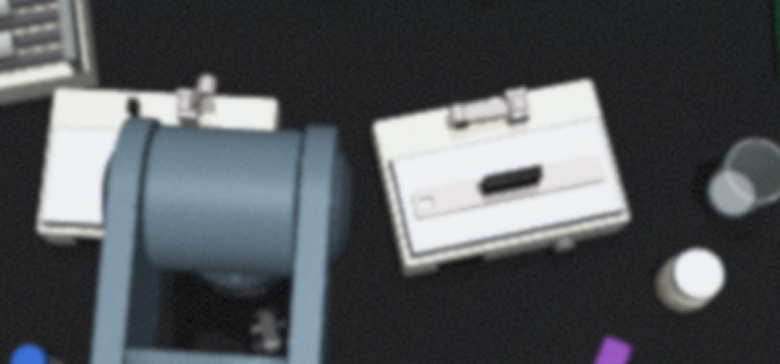

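The right lever now lies level and closed (from 517,105 to 457,115). The left lever is still open at (205,82), the straightedge hasn't moved and the bystanders are in place. Handing in.

```bash
python3 -c "
from bench import *
print(order.hand_in(),get_clock())"
```

```text
the job is handed in; nothing more can be done
the job is handed in; nothing more can be done
```

The right plate is the flat one: the straightedge stayed level when pressed at the hole end and then the plain end, and was left lying there; the right lever is snapped closed, the left lever is open, and the job was handed in shortly after 26 s on the robot's clock, with no verdict shown.

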